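# Screw the refill plug into the sugar dispenser

### The arm

A 7-joint arm with a two-finger parallel gripper is mounted at the origin on the work surface. World frame = base frame: x ahead of the robot, y to its left, z up, the work surface at z = 0. Lengths are in m, angles in degrees, forces in N, time in s.
With the tool pointing down it reaches from about 0.4 to 0.925 m from the base axis. Payload 4.1 kg.
Tool frame: the origin (TCP) lies midway between the tips of the shut fingers; the grasp point (between the pads) lies 19 mm behind it (robot.grip_depth is the distance from the TCP to the grasp point, in m); z points along the fingers, y is the line along which they close (so a half turn about z gives the same grasp; the last joint's range is limited). The gripper opens to 85 mm and grips with 20 to 120 N. Pads are 22 mm wide; open, the fingers measure 114 mm over their backs; the gripper's body (76 mm by 85 mm) begins 54 mm behind the grasp point. The pads swing forward as they close: fully open they stand 13 mm farther back than shut.
Start: joints at [68.984, 22.827, 2.584, 88.041, -1.071, 69.15, -2.905], TCP at [0.172, -0.627, 0.204] pointing down, gripper open.
Joint ranges: [-161.44, 161.44], [-28.35, 127.94], [-78.24, 83.42], [0, 140.83], [-78.03, 258.03], [13.02, 114.36], [-168.23, 168.23]. Speed limits (degrees/s): [147.25, 147.25, 180, 180, 180, 180, 180].

### API

Orientations are given as [roll, pitch, yaw] about the fixed x, y, z axes, in that order (R = Rz(yaw) Ry(pitch) Rx(roll)).
In Python, from station import read_state, vision, workorder, robot gives the robot as it stands.
- The arm moves only by the tool send_rows, never from a script. Its argument "deltas" is a list of rows, each a list of 3 entries, a list of its own where there are three numbers: the shift along the tool's x, y, z in mm, then the turn, a rotation vector about the tool's x, y, z in degrees, then the opening, from 0 (shut) to 1 (fully open). In form: [[[dx, dy, dz], [ax, ay, az], gripper], ...]. A call has 1 to 10 rows; each row shifts and turns the commanded pose from where the row before left it, along the tool's axes as they then stand; what a row does not reach is not made up. A row lasts 1/12 s, in which the tool goes at most 41.7 mm and 7.16 degrees, less where a joint would pass 70% of its speed; a pose out of reach is approached as far as the arm can. A call with a gripper value outside its range is refused whole. The fingers move at their own pace and stop on an object; "newtons" is the grip in N (left out, the last holds). Time passes only in rows, so rows that do not move let the fingers close. It gives the time, the measured TCP pose, the force, the opening and the grip force at its end, in the units of the state.
- read_state(): the state, without advancing time (a new reading comes with each control period).
- vision.read_camera(name): name is "side" or "top"; returns (picture, depth): 480x640x3 uint8, blue, green, red; 480x640 float32, m along the optical axis (not along the pixel's ray), 0 where there is no reading.
- vision.get_calibration(name): a dict with "K" (3x3 intrinsics, pixels), "extrinsics" (4x4, takes a point from world to camera coordinates). Camera axes: x right, y down, z forward; pixel columns grow to the right and rows downward; lengths in m; the calibration is good to about 2 mm. A picture is of the moment at which its call begins. get_calibration takes no time and is no camera call.
- workorder.hand_in(): hands the job in; it is judged then, once.
Trained networks look in the newest picture that a camera, given by its name, has taken for a name from the list of things; names that differ only in an ending like _2 or _b are one class to them, and where a whole thing is asked for, a point or a joint stands for the part that bears it (a point fixed in the world has none). Each returns a list of dicts, best first, with "score" (0 to 1); they miss things now and then, are a little off and sometimes report something else, mostly with a low value. They report only what shows in the picture. A call takes as long as a camera call. They do not tell look-alikes from the thing itself.
- vision.recognise(label, camera): "bbox" ([left, top, right, bottom] in pixels, round what is visible of it).
- vision.mark_of(label, camera): "xy" ([column, row] in pixels: a listed point, or the origin of a listed thing).
The state is a dict: "time": time; "joints": joint angles; "joint_vel": joint speeds; "joint_torque": joint torques, N m; "tcp_pos": TCP position; "tcp_rot": TCP orientation; "force": force on the tool from outside, world axes, zero at the start; "ft_torque": the same for the moment, N m; "gripper_width": opening from 0.0 (shut) to 1.0 (fully open); "grip_force": force on a finger pad.
Only numpy, scipy, OpenCV 4.12 (cv2) and the standard library are available. Lean on these libraries where they do the work, as an engineer would, in place of code of your own. Each camera call takes 0.05 s, during which the arm holds its last target. There are 200 camera calls.

### The job

Close the sugar dispenser with its threaded plug, which stands on the trivet: set the plug upright in the mouth, turn it backwards (anticlockwise from above) under light pressure until it drops into the thread start, then screw it in clockwise until its flange is fully home on the rim, and let go. Be gentle, never force a jammed thread. Leave the cups, caddy, paddle and saucer where they are.

Things in the scene. Friction and masses are not known exactly. Their poses are not given: they have to be found in the camera images.
- dispenser: Upright white round sugar-cube dispenser, fixed to the slab, 88 mm across, 120 mm high, on a 112 mm foot; at the foot a cube tray juts to 87 mm from its axis on its -x side. Origin: centre of the underside. Its mouth is open at the top. Rigid plastic: twisting against a stop with over about 1 N m, or pressing with over about 25 N, is forcing it.
- mouth (a point): Centre of the dispenser's mouth (bore 65 mm), on its axis in the plane of the rim, 120 mm above the slab; z up. The plug's origin lies below this point by 10 mm when its lugs lie on the ledge, 7.5 mm when on the teeth, 16.7 mm when dropped into the thread start, 21 mm when fully home with the flange on the rim.
- ledge (a point): On the axis, 4 mm below the rim: plane of a level ledge (inner diameter 54 mm) cut by 3 gaps 15 mm long, 120 degrees apart, the thread starts, at an unmeasured angle unrelated to the dispenser's yaw. At each gap's anticlockwise end a tooth 2.5 mm above the ledge: a lug sliding clockwise jams on it; anticlockwise it drops into a gap within 2 rad. Off a tooth it first falls 2.5 mm to the ledge.
- thread_end (a point): On the axis, 15 mm below the rim: height of the lugs' undersides when home. From each gap the thread runs clockwise under the ledge: level for 0.3 rad from the gap's middle, then 4.4 mm down per rad. Home after about 1.4 rad from the gap's middle; tight, or against a stop, at most 0.3 rad further. In the gap, anticlockwise turning is blocked by the tooth.
- plug: Loose grey plastic plug, 0.10 to 0.16 kg, 55 mm high, upright on the trivet, its underside 8 mm above the slab. Origin: centre of its underside, z up its axis. From below: nose 52 mm across with chamfered foot (45 mm across), 0 to 21 mm; flange 74 mm across, 21 to 26 mm; grip bar, 26 to 55 mm.
- grip (a point): Middle of the plug's straight grip bar, 40.5 mm above the plug's origin; the bar is 46 mm long along the plug's x, 14 mm thick along its y, 29 mm high.
- lugs (a point): On the plug's axis, 6 mm above its origin: plane of the undersides of its three lugs, 120 degrees apart on the nose (one along the plug's +x), each 6 mm wide, 3 mm high, reaching out to 31 mm radius.
- trivet: Flat round orange silicone trivet, fixed, 150 mm across, 8 mm thick; the plug stands within 36 mm of its centre. Origin: centre of the underside (on the slab).
- cup0: Small loose glass cup, 54 mm across, 58 mm high, one of four standing on a square steel rack (150 mm wide, top 30 mm high) at the robot's right. Origin: centre of its underside. Not to be disturbed.
- cup1: Small loose glass cup, 54 mm across, 58 mm high, one of four standing on a square steel rack (150 mm wide, top 30 mm high) at the robot's right. Origin: centre of its underside. Not to be disturbed.
- cup2: Small loose glass cup, 54 mm across, 58 mm high, one of four standing on a square steel rack (150 mm wide, top 30 mm high) at the robot's right. Origin: centre of its underside. Not to be disturbed.
- cup3: Small loose glass cup, 54 mm across, 58 mm high, one of four standing on a square steel rack (150 mm wide, top 30 mm high) at the robot's right. Origin: centre of its underside. Not to be disturbed.
- caddy: Closed round tin caddy, loose, 94 mm across, 122 mm high, beyond the task's things. Origin: centre of its underside. Not to be disturbed.
- paddle: Wooden stirring paddle lying flat on the slab, loose, 205 mm long along its x, 26 mm wide, 6 mm thick. Origin: on its underside, 95 mm from the handle end. Not to be disturbed.
- saucer: White saucer, loose, 100 mm across, 16 mm high. Origin: centre of its underside. Not to be disturbed.
Things that resemble listed ones, but are neither listed nor needed, are in the scene too. What is shaped like the plug but purple or red is not meant.

How it is judged (in metres and radians):
On the way:
1. the plug, upright in the mouth, has dropped into the thread start (z of plug in the frame of mouth below -0.0132 m and horizontal distance between plug and mouth below 0.004 m and angle between plug's own z axis and vertical below 0.08 rad), for 0.1 s.
At the end, for the whole second after the job is handed in: the plug is screwed in with its flange within 1.2 mm of fully home on the rim, centred within 3 mm, upright within 0.04 rad, at rest and released; cups, caddy, paddle and saucer within 20 mm of where they were (z of plug in the frame of mouth below -0.0198 m and horizontal distance between plug and mouth below 0.003 m and angle between plug's own z axis and vertical below 0.04 rad and linear speed of plug below 0.01 m/s and distance of each of cup0, cup1, cup2, cup3, caddy, paddle, saucer from where it was at the start of the episode below 0.02 m); the robot touches nothing.
It fails at once if the thread is forced: the contact forces between plug and dispenser add up to over 90 N (contact force between plug and dispenser above 90 N).
It fails at once if a cup, the caddy, the paddle or the saucer is moved by over 20 mm (distance of any of cup0, cup1, cup2, cup3, caddy, paddle, saucer from where it was at the start of the episode above 0.02 m).
It also fails if it takes over 58 s, if anything falls off the work surface, if the arm or the gripper's body presses on something with over 40 N, if the wrist force passes 120 N, or if a joint passes its speed limit or range.

## Working session

There is one attempt and no reset: what is moved stays moved. The work goes in short steps, Python scripts to look and compute and a tool call to move; the robot and the scene stay as the last step left them, time stands still between calls to the robot, and variables do not carry over. Pictures are saved under pics/ and viewed, at most 10 in all, crops included, and the job is handed in when it is done.

Besides the shell and the picture viewer there is one more tool, called after "Emit:" by a JSON object that holds its "name" and its "arguments". send_rows: Moves the arm, as the interface text tells. Its arguments: {"type":"object","properties":{"deltas":{"type":"array","items":{"type":"array"}},"newtons":{"type":"number"}},"required":["deltas"]}

```bash
ls; mkdir -p pics; cat > h.py <<'E'
import numpy as np, cv2
from station import read_state, vision, workorder, robot
def cam(n):
    c=vision.get_calibration(n); return np.array(c["K"]),np.array(c["extrinsics"])
def cloud(n,depth):
    K,E=cam(n); v,u=np.mgrid[0:480,0:640]
    p=np.stack([(u-K[0,2])*depth/K[0,0],(v-K[1,2])*depth/K[1,1],depth],-1)
    return (p-E[:3,3])@E[:3,:3]   # R^T (p-t)
def pix2plane(n,uv,z):
    K,E=cam(n); R=E[:3,:3]; c=-R.T@E[:3,3]
    d=R.T@np.linalg.inv(K)@np.array([uv[0],uv[1],1.]); return c+d*(z-c[2])/d[2]
E
python3 - <<'E'
from h import *
s=read_state(); print({k:np.round(s[k],3).tolist() for k in s}); print(robot.grip_depth)
for n in("top","side"):
    im,d=vision.read_camera(n); cv2.imwrite(f"pics/{n}0.png",im); np.save(f"{n}0.npy",d)
    K,E=cam(n); print(n,(-E[:3,:3].T@E[:3,3]).round(3),K[0,0])
    for l in("plug","dispenser","trivet"):
        for r in vision.recognise(l,n)[:3]: print(n,l,np.round(r["bbox"]),round(r["score"],2))
    for l,z in(("grip",.0485),("mouth",.12),("trivet",0)):
        for r in vision.mark_of(l,n)[:3]: print(n,l,np.round(r["xy"]),round(r["score"],2),pix2plane(n,r["xy"],z).round(3))
E
```

```text
pics
{'time': 0.0, 'joints': [68.983, 22.871, 2.58, 88.113, -1.071, 69.149, -2.905], 'joint_vel': [-0.094, 0.067, -0.028, -0.012, 0.014, -0.012, -0.101], 'joint_torque': [0.0, -47.513, 1.365, -25.422, 0.012, 0.01, 0.0], 'tcp_pos': [0.172, -0.626, 0.202], 'tcp_rot': [-179.892, 0.008, 15.352], 'force': [0.856, -0.643, -0.05], 'ft_torque': [-0.025, 0.04, -0.008], 'grip_force': 0.0, 'gripper_width': 0.998}
0.0187
top [ 0.422 -0.111  1.525] 605.0444203080424
top plug [183. 291. 215. 320.] 0.92
top plug [180. 233. 208. 263.] 0.75
top plug [240. 225. 273. 255.] 0.67
top dispenser [332. 250. 380. 306.] 0.69
top grip [259. 237.] 0.9 [0.571 0.057 0.048]
top grip [193. 304.] 0.88 [0.406 0.212 0.048]
top grip [190. 249.] 0.58 [0.54  0.226 0.048]
top mouth [362. 273.] 0.7 [ 0.485 -0.192  0.12 ]
side [0.318 0.551 0.965] 489.9486671036808
side plug [324. 381. 362. 418.] 0.93
side plug [250. 366. 290. 394.] 0.91
side plug [276. 298. 309. 330.] 0.79
side dispenser [334. 202. 392. 263.] 0.71
side trivet [229. 350. 305. 422.] 0.66
side grip [293. 305.] 0.9 [0.564 0.054 0.048]
side grip [341. 397.] 0.81 [0.4   0.209 0.048]
side grip [265. 377.] 0.64 [0.55  0.225 0.048]
side mouth [360. 219.] 0.72 [ 0.491 -0.172  0.12 ]
side mouth [359. 213.] 0.71 [ 0.498 -0.189  0.12 ]
side trivet [268. 384.] 0.79 [0.552 0.219 0.   ]
```

View pics/top0.png

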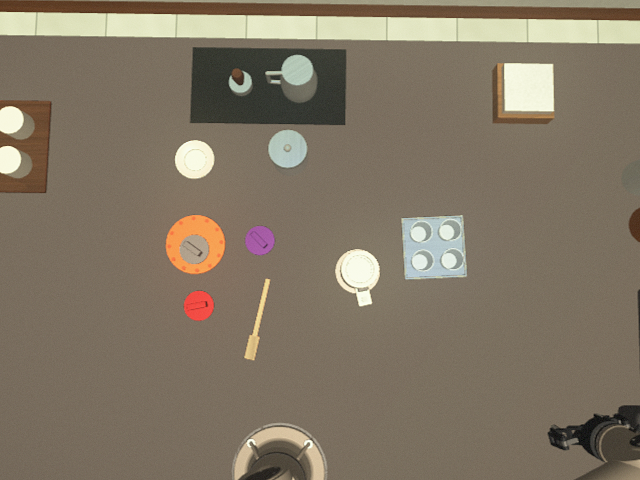

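View pics/side0.png

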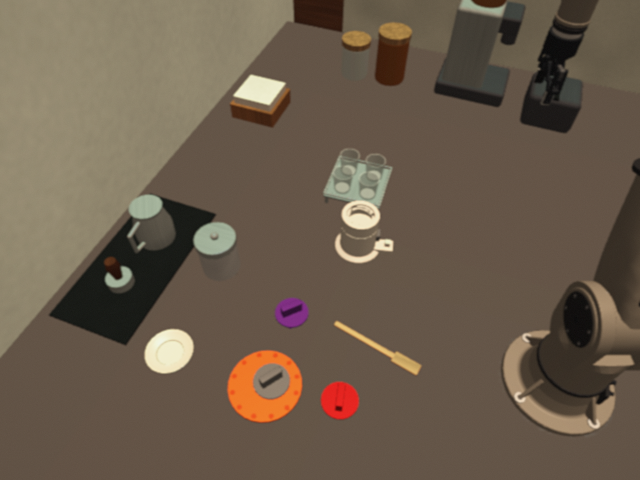

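Top view: the grey plug is at about (193,249) on the orange trivet, with the purple (260,240) and red (199,305) look-alikes beside it. The dispenser mouth is at about (361,269). In the side view the plug is at (270,379) and the mouth at (360,217). Next I'll measure with depth.

```bash
cat >> h.py <<'E'
def near(n,d,c,r,z0,z1):
    P=cloud(n,d).reshape(-1,3); P=P[d.reshape(-1)>0]
    return P[(np.hypot(P[:,0]-c[0],P[:,1]-c[1])<r)&(P[:,2]>z0)&(P[:,2]<z1)]
E
python3 - <<'E'
from h import *
for n in("top","side"):
    d=np.load(n+"0.npy")
    for nm,c,r,z0,z1 in(("bar",(.543,.225),.05,.05,.08),("flange",(.543,.225),.06,.025,.045),("rim",(.49,-.187),.07,.112,.13),("slab",(.45,.0),.04,-.02,.02)):
        p=near(n,d,c,r,z0,z1)
        if len(p)<8: print(n,nm,len(p)); continue
        q=p[:,:2].astype(np.float32); (cc,rr)=cv2.minEnclosingCircle(q); rect=cv2.minAreaRect(q)
        w,V=np.linalg.eigh(np.cov(q.T)); 
        print(n,nm,len(p),"circ",np.round(cc,4),round(rr,4),"z",np.median(p[:,2]).round(4),"mean",q.mean(0).round(4),"rect",np.round(rect[0],4),np.round(rect[1],3),"ang",np.degrees(np.arctan2(V[1,1],V[0,1])).round(1))
im=cv2.imread("pics/top0.png"); a=cv2.resize(im[215:280,160:230],None,fx=6,fy=6,interpolation=cv2.INTER_CUBIC);b=cv2.resize(im[240:305,330:390],None,fx=6,fy=6,interpolation=cv2.INTER_CUBIC)
cv2.imwrite("pics/c1.png",np.hstack([a,b]))
E
```

```text
top bar 116 circ [0.5428 0.2194] 0.0236 z 0.0608 mean [0.5416 0.2199] rect [0.5417 0.2201] [0.047 0.014] ang 54.9
top flange 562 circ [0.5426 0.2205] 0.0377 z 0.0323 mean [0.5416 0.2193] rect [0.5423 0.221 ] [0.072 0.072] ang 149.2
top rim 614 circ [ 0.4955 -0.1855] 0.0441 z 0.1182 mean [ 0.4952 -0.1855] rect [ 0.4952 -0.1856] [0.086 0.084] ang 160.4
top slab 795 circ [ 4.502e-01 -1.000e-04] 0.04 z -0.0015 mean [4.5e-01 1.0e-04] rect [4.499e-01 1.000e-04] [0.079 0.078] ang 59.6
side bar 223 circ [0.5406 0.2207] 0.0234 z 0.0626 mean [0.5392 0.2224] rect [0.5399 0.2212] [0.046 0.015] ang 54.5
side flange 813 circ [0.5405 0.2209] 0.0375 z 0.0346 mean [0.5381 0.2245] rect [0.5402 0.2208] [0.073 0.073] ang 163.7
side rim 600 circ [ 0.4919 -0.1851] 0.0454 z 0.1194 mean [ 0.4923 -0.1827] rect [ 0.4929 -0.1846] [0.088 0.088] ang 104.5
side slab 842 circ [ 4.5e-01 -1.0e-04] 0.04 z 0.0005 mean [ 4.496e-01 -1.000e-04] rect [ 4.493e-01 -2.000e-04] [0.077 0.079] ang 166.7
```

View pics/c1.png

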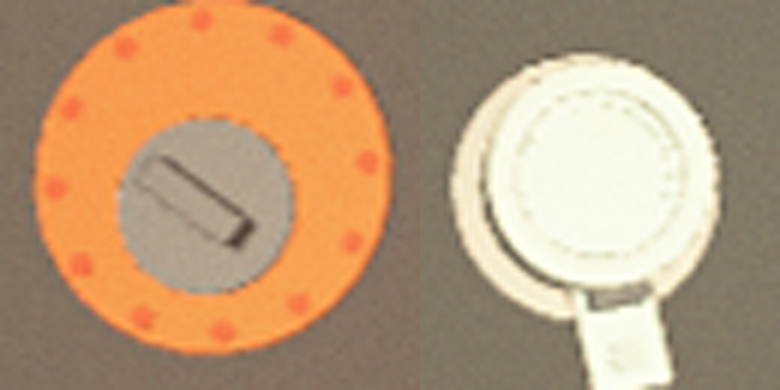

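Both views agree: plug at (0.541, 0.2205) with the bar at 54.7°, mouth at (0.494, -0.185). I'll set out now.

Emit:
{"name": "send_rows", "arguments": {"deltas": [[[33,-22,-5],[0,0,0],1],[[33,-22,-5],[0,0,0],1],[[33,-22,-5],[0,0,0],1],[[33,-22,-5],[0,0,0],1],[[33,-22,-5],[0,0,0],1],[[33,-22,-5],[0,0,0],1],[[33,-22,-5],[0,0,0],1],[[33,-22,-5],[0,0,0],1],[[33,-22,-5],[0,0,0],1],[[33,-22,-5],[0,0,0],1]], "newtons": 60}}

```text
time: 1.53
tcp_pos: [0.433, -0.3258, 0.2542]
tcp_rot: [179.9, -0.0, 15.3]
force: [-0.1, -0.8, 0.1]
gripper_width: 0.999
grip_force: 0.0
```

Emit:
{"name": "send_rows", "arguments": {"deltas": [[[16.6,-33.2,0],[0,0,0],1],[[16.6,-33.2,0],[0,0,0],1],[[16.6,-33.2,0],[0,0,0],1],[[16.6,-33.2,0],[0,0,0],1],[[16.6,-33.2,0],[0,0,0],1],[[16.6,-33.2,0],[0,0,0],1],[[16.6,-33.2,0],[0,0,0],1],[[16.6,-33.2,0],[0,0,0],1],[[16.6,-33.2,0],[0,0,0],1],[[16.6,-33.2,0],[0,0,0],1]]}}

```text
time: 2.37
tcp_pos: [0.5043, 0.0384, 0.2539]
tcp_rot: [180.0, -0.0, 15.3]
force: [1.3, -0.0, -1.1]
gripper_width: 1.001
grip_force: 0.0
```

Emit:
{"name": "send_rows", "arguments": {"deltas": [[[16.6,-33.2,15],[0,0,0],1],[[16.6,-33.2,15],[0,0,0],1],[[16.6,-33.2,15],[0,0,0],1],[[16.6,-33.2,15],[0,0,0],1],[[0,0,15],[0,0,-6.57],1],[[0,0,15],[0,0,-6.57],1],[[0,0,0],[0,0,-6.57],1],[[0,0,0],[0,0,-6.57],1],[[0,0,0],[0,0,-6.57],1],[[0,0,0],[0,0,-6.57],1]]}}

```text
time: 3.2
tcp_pos: [0.5332, 0.1823, 0.1634]
tcp_rot: [180.0, 0.0, 55.1]
force: [0.2, 0.1, 0.2]
gripper_width: 0.999
grip_force: 0.0
```

```bash
cat >> h.py <<'E'
def togo(x,y,z=None,yaw=None):
    from scipy.spatial.transform import Rotation as R
    s=read_state(); r=R.from_euler("xyz",s["tcp_rot"],degrees=True); p=np.array(s["tcp_pos"])
    d=r.inv().apply(np.array([x,y,p[2] if z is None else z])-p)
    print("tcp",p.round(4),"rot",np.round(s["tcp_rot"],2),"j",np.round(s["joints"],1),"F",np.round(s["force"],1),"T",np.round(s["ft_torque"],2),"w",round(s["gripper_width"],3))
    print("tool mm",(1000*d).round(1),"az",None if yaw is None else -(yaw-s["tcp_rot"][2]))
E
python3 -c "
from h import *
togo(.541,.2205,.038,54.7)"
```

```text
tcp [0.5332 0.1823 0.1634] rot [1.7999e+02 1.0000e-02 5.5090e+01] j [  8.6  19.5 -39.3 102.   13.7  63.4 -70.2] F [0.2 0.1 0.2] T [-0.05 -0.03  0.05] w 0.999
tool mm [ 35.8 -15.5 125.4] az 0.38707344470230254
```

Emit:
{"name": "send_rows", "arguments": {"deltas": [[[18,-8,0],[0,0,0.4],1],[[17.8,-7.5,0],[0,0,0],1],[[0,0,30],[0,0,0],1],[[0,0,30],[0,0,0],1],[[0,0,30],[0,0,0],1],[[0,0,20],[0,0,0],1],[[0,0,10.4],[0,0,0],1],[[0,0,5],[0,0,0],1],[[0,0,0],[0,0,0],1]]}}

```text
time: 3.95
tcp_pos: [0.5411, 0.2204, 0.0376]
tcp_rot: [-180.0, 0.0, 54.4]
force: [0.4, -0.3, 0.3]
gripper_width: 1.0
grip_force: 0.0
```

```bash
python3 -c "
from h import *
togo(.541,.2205,.038,54.7)
for n in('top','side'):
    d=vision.read_camera(n)[1]; p=near(n,d,(.541,.22),.05,.025,.045)[:,:2].astype(np.float32)
    print(n,len(p),cv2.minEnclosingCircle(p))
"
```

```text
tcp [0.5411 0.2204 0.0376] rot [-1.7997e+02  4.0000e-02  5.4360e+01] j [  1.3  30.1 -35.9 105.5  22.   51.6 -80.5] F [ 0.4 -0.3  0.3] T [0.04 0.05 0.01] w 1.0
tool mm [-0.  -0.2 -0.4] az -0.33909668287768824
top 219 ((0.5431349277496338, 0.2047792673110962), 0.03160831704735756)
side 422 ((0.5404569506645203, 0.22171199321746826), 0.036723047494888306)
```

Emit:
{"name": "send_rows", "arguments": {"deltas": [[[0,0,0],[0,0,0],0],[[0,0,0],[0,0,0],0],[[0,0,0],[0,0,0],0],[[0,0,0],[0,0,0],0],[[0,0,0],[0,0,0],0],[[0,0,0],[0,0,0],0],[[0,0,0],[0,0,0],0],[[0,0,0],[0,0,0],0]], "newtons": 60}}

```text
time: 4.72
tcp_pos: [0.5412, 0.2205, 0.038]
tcp_rot: [180.0, 0.0, 54.4]
force: [1.0, -0.1, -0.3]
gripper_width: 0.001
grip_force: 0.0
```

```bash
python3 -c "
from h import *
im,d=vision.read_camera('side'); cv2.imwrite('pics/s2.png',cv2.resize(im[270:450,190:390],(800,600)[:2] if 0 else (660,594)))
P=cloud('side',d)
p=near('side',d,(.541,.22),.06,.025,.045)[:,:2].astype(np.float32); print(len(p),cv2.minEnclosingCircle(p))
"
```

```text
586 ((0.5400973558425903, 0.2210761308670044), 0.03747989237308502)
```

View pics/s2.png

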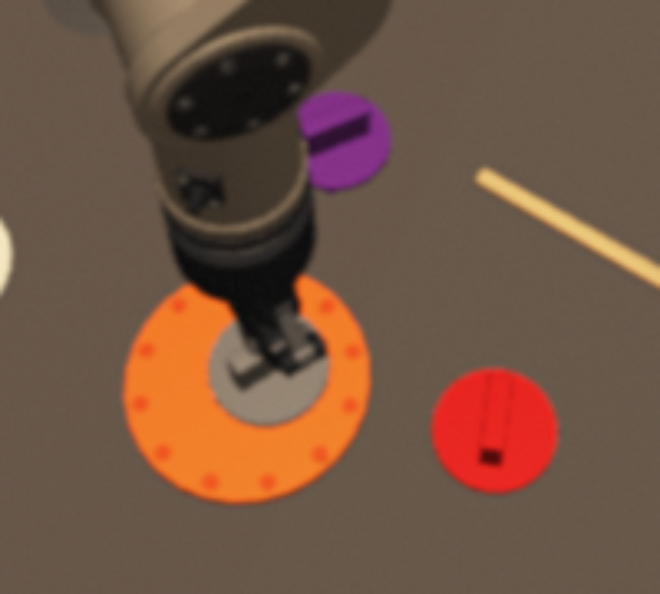

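```bash
python3 -c "
from h import *
togo(.541,.2205)
K,E=cam('side')
for q in((.5412,.2205,.038),(.5412,.2205,.063),(.5412,.2205,.11),(.5533,.2374,.063),(.529,.204,.063)):
    p=K@(E[:3,:3]@np.array(q)+E[:3,3]); p=p[:2]/p[2]; print(q,((p-[190,270])*3.3).round())
for n in('side','top'):
    im,d=vision.read_camera(n); P=cloud(n,d); m=(d>0)&(np.hypot(P[...,0]-.541,P[...,1]-.22)<.07)
    for a in np.arange(.026,.12,.01):
        q=P[m&(P[...,2]>a)&(P[...,2]<a+.01)&(im.max(-1)<70)]
        if len(q)>3: print(n,a.round(3),len(q),np.percentile(q[:,:2],[5,50,95],axis=0).round(3).tolist())
im=vision.read_camera('top')[0]; cv2.imwrite('pics/t2.png',cv2.resize(im[200:290,150:250],(600,540),interpolation=cv2.INTER_CUBIC))
"
```

```text
tcp [0.5412 0.2205 0.038 ] rot [1.800e+02 1.000e-02 5.437e+01] j [  1.3  30.  -35.9 105.5  22.   51.6 -80.5] F [-0.8  0.5 -0.8] T [ 0.03 -0.01 -0.02] w -0.001
tool mm [-0.1 -0.2  0. ] az None
(0.5412, 0.2205, 0.038) [267. 360.]
(0.5412, 0.2205, 0.063) [264. 343.]
(0.5412, 0.2205, 0.11) [258. 309.]
(0.5533, 0.2374, 0.063) [233. 362.]
(0.529, 0.204, 0.063) [295. 325.]
side 0.036 10 [[0.536, 0.224], [0.542, 0.234], [0.546, 0.24]]
side 0.046 21 [[0.537, 0.227], [0.542, 0.235], [0.549, 0.242]]
side 0.056 10 [[0.538, 0.23], [0.542, 0.235], [0.548, 0.242]]
side 0.086 8 [[0.541, 0.228], [0.544, 0.23], [0.549, 0.232]]
side 0.106 11 [[0.528, 0.234], [0.536, 0.236], [0.541, 0.244]]
side 0.116 39 [[0.521, 0.232], [0.528, 0.237], [0.536, 0.249]]
top 0.116 8 [[0.556, 0.19], [0.56, 0.194], [0.569, 0.201]]
```

View pics/t2.png

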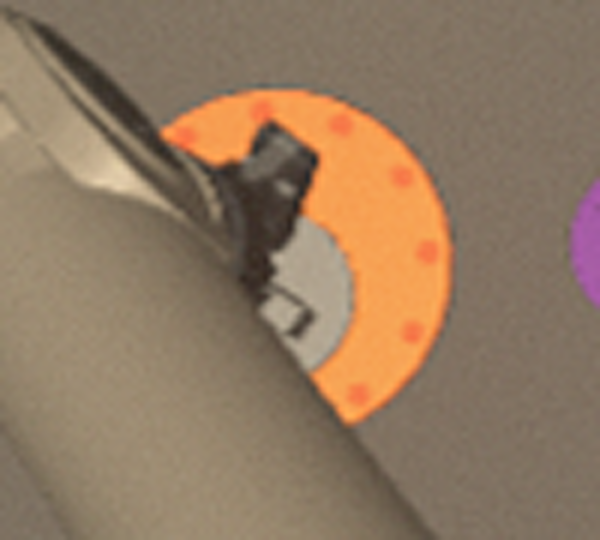

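Emit:
{"name": "send_rows", "arguments": {"deltas": [[[0,0,-10],[0,0,0],0],[[0,0,-20],[0,0,0],0],[[0,0,-30],[0,0,0],0],[[0,0,-30],[0,0,0],0],[[0,0,0],[0,0,0],0]]}}

```text
time: 5.33
tcp_pos: [0.5452, 0.2232, 0.135]
tcp_rot: [179.6, -0.6, 54.4]
force: [0.8, 0.7, 0.4]
gripper_width: 0.001
grip_force: 0.0
```

```bash
python3 -c "
from h import *
togo(.541,.2205)
im,d=vision.read_camera('side'); cv2.imwrite('pics/s3.png',cv2.resize(im[250:440,200:360],(640,760))[:600])
for z in((.025,.045),(.115,.14)):
  p=near('side',d,(.541,.22),.06,*z)[:,:2].astype(np.float32); print(len(p),cv2.minEnclosingCircle(p) if len(p)>3 else 0)
"
```

```text
tcp [0.5452 0.2232 0.135 ] rot [179.65  -0.56  54.37] j [  4.   23.5 -38.9 100.9  16.8  60.9 -76.4] F [0.8 0.7 0.4] T [ 0.08 -0.07  0.  ] w 0.001
tool mm [-4.6 -1.8 -0.1] az None
807 ((0.5410749912261963, 0.220669686794281), 0.038345471024513245)
0 0
```

View pics/s3.png

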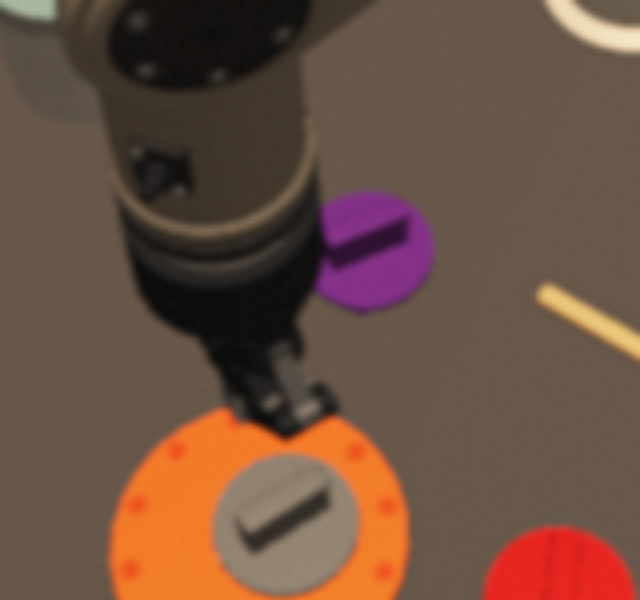

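```bash
python3 -c "
from h import *
togo(.541,.2205)
for n in('side','top'):
    im,d=vision.read_camera(n); P=cloud(n,d); m=(d>0)&(np.hypot(P[...,0]-.545,P[...,1]-.223)<.09)
    for a in np.arange(.066,.3,.012):
        q=P[m&(P[...,2]>a)&(P[...,2]<a+.012)]
        if len(q)>3: print(n,a.round(3),len(q),np.percentile(q[:,:2],[5,50,95],axis=0).round(3).tolist())
    cv2.imwrite('pics/%s4.png'%n,im)
a=cv2.imread('pics/side4.png')[300:400,220:320]; b=cv2.imread('pics/top4.png')[190:290,130:230]
cv2.imwrite('pics/c4.png',np.hstack([cv2.resize(cv2.convertScaleAbs(x,alpha=2),(400,400),interpolation=cv2.INTER_CUBIC) for x in(a,b)]))
"
```

```text
tcp [0.5438 0.2222 0.1324] rot [179.75  -0.38  54.37] j [  3.9  23.6 -38.9 101.   16.9  60.8 -76.4] F [ 0.2 -0.   0.1] T [-0.    0.   -0.03] w 0.002
tool mm [-3.1 -1.3 -0. ] az None
side 0.066 10 [[0.533, 0.206], [0.538, 0.219], [0.547, 0.231]]
side 0.162 14 [[0.541, 0.229], [0.545, 0.232], [0.553, 0.234]]
side 0.174 15 [[0.543, 0.228], [0.546, 0.232], [0.554, 0.234]]
side 0.186 5 [[0.541, 0.228], [0.544, 0.233], [0.554, 0.236]]
side 0.198 14 [[0.535, 0.226], [0.539, 0.237], [0.559, 0.24]]
side 0.21 64 [[0.523, 0.231], [0.53, 0.238], [0.538, 0.25]]
side 0.222 38 [[0.515, 0.232], [0.536, 0.243], [0.556, 0.257]]
side 0.234 38 [[0.501, 0.24], [0.518, 0.245], [0.545, 0.263]]
side 0.246 197 [[0.49, 0.241], [0.501, 0.253], [0.537, 0.264]]
side 0.258 102 [[0.503, 0.24], [0.51, 0.247], [0.539, 0.252]]
side 0.27 74 [[0.507, 0.237], [0.514, 0.246], [0.524, 0.251]]
side 0.282 73 [[0.507, 0.229], [0.514, 0.245], [0.536, 0.257]]
side 0.294 179 [[0.506, 0.221], [0.524, 0.252], [0.56, 0.259]]
top 0.066 9 [[0.531, 0.205], [0.538, 0.216], [0.545, 0.224]]
top 0.162 11 [[0.535, 0.208], [0.542, 0.211], [0.55, 0.215]]
top 0.174 8 [[0.537, 0.208], [0.541, 0.209], [0.551, 0.212]]
top 0.198 12 [[0.551, 0.194], [0.56, 0.201], [0.569, 0.204]]
top 0.21 20 [[0.557, 0.189], [0.563, 0.196], [0.568, 0.201]]
top 0.222 22 [[0.564, 0.182], [0.57, 0.191], [0.579, 0.197]]
top 0.234 41 [[0.57, 0.179], [0.578, 0.187], [0.591, 0.202]]
top 0.246 76 [[0.578, 0.179], [0.587, 0.19], [0.596, 0.199]]
top 0.258 24 [[0.565, 0.19], [0.577, 0.195], [0.581, 0.202]]
top 0.27 17 [[0.567, 0.191], [0.572, 0.193], [0.58, 0.204]]
top 0.282 17 [[0.526, 0.183], [0.547, 0.186], [0.572, 0.196]]
top 0.294 39 [[0.522, 0.184], [0.544, 0.185], [0.571, 0.195]]
```

View pics/c4.png

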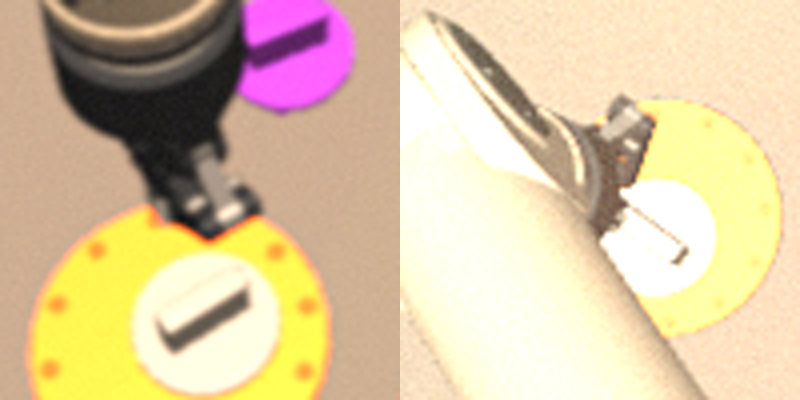

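```bash
python3 -c "
from h import *
s=read_state(); t=np.array(s['tcp_pos'])
for n in('side','top'):
    K,E=cam(n); p=K@(E[:3,:3]@t+E[:3,3]); print(n,'tcp px',(p[:2]/p[2]).round(1))
im,d=vision.read_camera('side'); P=cloud('side',d)
for v in range(340,364,2): print(v,[(int(im[v,u].mean()),round(float(P[v,u,2]),3) if d[v,u]>0 else None) for u in range(258,288,3)])
"
```

```text
side tcp px [267.4 359.2]
top tcp px [184.4 245.6]
340 [(12, 0.25), (14, 0.24), (12, 0.263), (19, 0.273), (44, 0.273), (63, 0.263), (41, 0.263), (85, -0.0), (88, 0.001), (88, -0.001)]
342 [(11, 0.244), (18, 0.228), (14, 0.253), (18, 0.27), (41, 0.269), (76, 0.264), (77, 0.262), (87, 0.002), (88, 0.003), (87, -0.004)]
344 [(22, 0.233), (15, 0.228), (18, 0.22), (18, 0.263), (33, 0.265), (77, 0.261), (78, 0.26), (84, -0.001), (88, -0.001), (87, 0.002)]
346 [(44, 0.186), (12, 0.22), (28, 0.211), (32, 0.209), (32, 0.213), (73, 0.258), (77, 0.258), (87, 0.243), (74, 0.243), (88, None)]
348 [(58, 0.176), (15, 0.206), (18, 0.202), (35, 0.214), (37, 0.216), (60, 0.258), (78, 0.258), (62, 0.255), (32, 0.248), (73, 0.002)]
350 [(70, 0.001), (43, 0.189), (23, 0.191), (35, 0.214), (79, 0.214), (57, 0.247), (77, 0.256), (73, 0.252), (43, 0.251), (50, 0.251)]
352 [(118, 0.008), (67, 0.18), (28, 0.21), (40, 0.226), (82, 0.244), (36, 0.245), (83, 0.252), (114, 0.249), (70, 0.25), (31, 0.248)]
354 [(119, 0.007), (82, 0.162), (37, 0.208), (15, 0.225), (28, 0.245), (34, 0.249), (93, 0.251), (104, 0.249), (58, 0.248), (50, 0.246)]
356 [(120, 0.006), (113, 0.009), (71, 0.158), (26, 0.215), (14, 0.237), (45, 0.25), (49, 0.253), (63, 0.25), (89, 0.244), (132, 0.012)]
358 [(135, 0.006), (135, 0.009), (133, 0.008), (115, 0.01), (36, 0.226), (30, 0.249), (32, 0.249), (97, 0.246), (133, 0.009), (135, 0.009)]
360 [(135, 0.012), (135, 0.007), (135, 0.01), (137, 0.009), (121, 0.008), (54, 0.24), (93, 0.244), (136, 0.01), (136, 0.007), (135, 0.011)]
362 [(135, 0.009), (135, 0.01), (136, 0.009), (136, 0.006), (141, 0.008), (132, 0.006), (137, 0.006), (137, 0.009), (135, 0.011), (133, 0.008)]
```

The real fingertips sit about 25 mm higher than the reported TCP: depth shows the shut tip at z≈0.157 against a reported 0.132. That means the fingers shut above the bar. I'll reopen and go lower.

Emit:
{"name": "send_rows", "arguments": {"deltas": [[[0,0,0],[0,0,0],1],[[0,0,0],[0,0,0],1],[[0,0,0],[0,0,0],1],[[0,0,0],[0,0,0],1],[[0,0,0],[0,0,0],1],[[0,0,0],[0,0,0],1]]}}

```text
time: 6.03
tcp_pos: [0.5412, 0.2205, 0.1278]
tcp_rot: [-180.0, 0.0, 54.4]
force: [-0.4, 0.5, 0.5]
gripper_width: 0.847
grip_force: 0.0
```

```bash
python3 -c "
from h import *
togo(.541,.2205,.017,54.7)"
```

```text
tcp [0.5412 0.2205 0.1278] rot [-1.7999e+02  2.0000e-02  5.4370e+01] j [  3.9  23.9 -38.8 101.3  16.9  60.7 -76.5] F [-0.4  0.5  0.5] T [0.03 0.01 0.02] w 0.847
tool mm [-1.000e-01 -1.000e-01  1.108e+02] az -0.32690100295970836
```

Emit:
{"name": "send_rows", "arguments": {"deltas": [[[0,0,25],[0,0,0],1],[[0,0,25],[0,0,0],1],[[0,0,20],[0,0,0],1],[[0,0,15],[0,0,0],1],[[0,0,10],[0,0,0],1],[[0,0,8],[0,0,0],1],[[0,0,5],[0,0,0],1],[[0,0,3],[0,0,0],1],[[0,0,0],[0,0,0],1]]}}

```text
time: 6.78
tcp_pos: [0.5414, 0.2206, 0.0171]
tcp_rot: [180.0, -0.0, 54.4]
force: [0.2, -0.1, -0.0]
gripper_width: 1.007
grip_force: 0.0
```

Emit:
{"name": "send_rows", "arguments": {"deltas": [[[0,0,0],[0,0,0],0],[[0,0,0],[0,0,0],0],[[0,0,0],[0,0,0],0],[[0,0,0],[0,0,0],0],[[0,0,0],[0,0,0],0],[[0,0,0],[0,0,0],0],[[0,0,0],[0,0,0],0],[[0,0,0],[0,0,0],0]], "newtons": 60}}

```text
time: 7.45
tcp_pos: [0.5413, 0.2206, 0.0172]
tcp_rot: [180.0, -0.0, 54.4]
force: [-0.5, -0.5, 1.7]
gripper_width: 0.144
grip_force: 60.4
```

Emit:
{"name": "send_rows", "arguments": {"deltas": [[[0,0,-8],[0,0,0],0],[[0,0,-15],[0,0,0],0],[[0,0,-22],[0,0,0],0],[[0,0,-25],[0,0,0],0],[[0,0,-25],[0,0,0],0],[[0,0,-25],[0,0,0],0],[[0,0,-25],[0,0,0],0],[[0,0,-20],[0,0,0],0],[[0,0,-12],[0,0,0],0],[[0,0,-6],[0,0,0],0]]}}

```text
time: 8.28
tcp_pos: [0.542, 0.221, 0.2022]
tcp_rot: [179.9, -0.1, 54.4]
force: [-0.3, -0.3, -2.5]
gripper_width: 0.148
grip_force: 60.3
```

Emit:
{"name": "send_rows", "arguments": {"deltas": [[[-15,8,0],[0,0,0],0],[[-22,12,0],[0,0,0],0],[[-25,14,0],[0,0,0],0],[[-25,14,0],[0,0,0],0],[[-25,14,0],[0,0,0],0],[[-25,14,0],[0,0,0],0],[[-25,14,0],[0,0,0],0],[[-25,14,0],[0,0,0],0],[[-25,14,0],[0,0,0],0],[[-25,14,0],[0,0,0],0]]}}

```text
time: 9.12
tcp_pos: [0.5091, -0.0504, 0.199]
tcp_rot: [-179.9, 0.1, 54.4]
force: [1.3, -0.6, -0.9]
gripper_width: 0.151
grip_force: 60.3
```

Emit:
{"name": "send_rows", "arguments": {"deltas": [[[-25,14,0],[0,0,0],0],[[-25,14,0],[0,0,0],0],[[-25,14,0],[0,0,0],0],[[-20,11,0],[0,0,0],0],[[-14,8,0],[0,0,0],0],[[-8,4,0],[0,0,0],0],[[-3,1,0],[0,0,0],0],[[0,0,0],[0,0,0],0],[[0,0,0],[0,0,0],0],[[0,0,0],[0,0,0],0]]}}

```text
time: 9.95
tcp_pos: [0.4945, -0.1832, 0.2]
tcp_rot: [-180.0, -0.0, 54.5]
force: [-0.1, 0.1, -1.3]
gripper_width: 0.146
grip_force: 60.3
```

```bash
python3 -c "
from h import *
togo(.494,-.185,.2,54.7)
t=read_state()['tcp_pos']
for n in('top','side'):
    im,d=vision.read_camera(n); cv2.imwrite('pics/%s5.png'%n,im); np.save(n+'5.npy',d)
    for z in((.185,.225),(.112,.13)):
        p=near(n,d,t[:2],.06,*z)
        if len(p)>5:
            q=p[:,:2].astype(np.float32); c,r=cv2.minEnclosingCircle(q); print(n,z,len(p),np.round(c,4),round(r,4),np.percentile(p[:,2],[10,50,90]).round(3))
"
```

```text
tcp [ 0.4945 -0.1832  0.2   ] rot [-1.7998e+02 -3.0000e-02  5.4510e+01] j [ 40.4  11.9 -28.4 104.3   6.2  65.3 -25.6] F [-0.1  0.1 -1.3] T [-0.01  0.01  0.01] w 0.146
tool mm [-1.7  0.6  0. ] az -0.18943028689093921
top (0.112, 0.13) 17 [ 0.4923 -0.1448] 0.0155 [0.114 0.118 0.121]
side (0.185, 0.225) 498 [ 0.4958 -0.1827] 0.0382 [0.214 0.218 0.22 ]
side (0.112, 0.13) 606 [ 0.4918 -0.185 ] 0.0458 [0.115 0.12  0.122]
```

```bash
cat >> h.py <<'E'
from scipy.optimize import least_squares
def disk(n,d,c,R,z0,z1):
    p=near(n,d,c,R+.02,z0,z1)[:,:2]; c=np.array(c,float)
    for _ in range(6):
        v=p-c; a=((np.arctan2(v[:,1],v[:,0])+np.pi)/(2*np.pi)*40).astype(int)%40; r=np.hypot(*v.T)
        e=[p[a==k][np.argsort(r[a==k])[-2:]].mean(0) for k in range(40) if (a==k).sum()>3]
        e=np.array([x for x in e if abs(np.hypot(*(x-c))-R)<.006])
        f=least_squares(lambda q:np.hypot(*(e-q[:2]).T)-q[2],[*c,R],loss="soft_l1",f_scale=.001); c=f.x[:2]
    print(n,len(e),"c",c.round(4),"r",f.x[2].round(4)); return c
E
python3 -c "
from h import *
for n in('top','side'):
    d=np.load(n+'0.npy')
    a=disk(n,d,(.541,.2205),.037,.028,.042); b=disk(n,d,(.494,-.185),.044,.114,.126); print('rel',(b-a).round(4))
d=np.load('side5.npy'); c=disk('side',d,(.4955,-.183),.037,.21,.226); b=disk('side',d,(.492,-.185),.044,.114,.126); print((b-c).round(4))
print((np.load('top5.npy')[240:300,340:380]).min())
"
```

```text
top 40 c [0.542  0.2203] r 0.0354
top 40 c [ 0.4953 -0.1855] r 0.0427
rel [-0.0467 -0.4058]
side 40 c [0.5403 0.221 ] r 0.0362
side 40 c [ 0.4929 -0.1841] r 0.0433
rel [-0.0474 -0.4051]
side 32 c [ 0.4944 -0.1825] r 0.0358
side 40 c [ 0.4931 -0.1842] r 0.0432
[-0.0013 -0.0017]
0.0
```

Emit:
{"name": "send_rows", "arguments": {"deltas": [[[-1.7,0.5,10],[0,0,0],0],[[0,0,18],[0,0,0],0],[[0,0,18],[0,0,0],0],[[0,0,13],[0,0,0],0],[[0,0,8],[0,0,0],0],[[0,0,4],[0,0,0],0],[[0,0,2],[0,0,0],0],[[0,0,0],[0,0,0],0],[[0,0,0],[0,0,0],0]]}}

```text
time: 10.8
tcp_pos: [0.4942, -0.1867, 0.1277]
tcp_rot: [179.9, -0.0, 54.4]
force: [-0.3, 0.1, -0.8]
gripper_width: 0.146
grip_force: 60.3
```

Emit:
{"name": "send_rows", "arguments": {"deltas": [[[0,0,1],[0,0,0],0],[[0,0,1],[0,0,0],0],[[0,0,1],[0,0,0],0],[[0,0,0],[0,0,0],0],[[0,0,0],[0,0,0],0]]}}

```text
time: 11.22
tcp_pos: [0.4936, -0.1867, 0.1241]
tcp_rot: [180.0, 0.0, 54.4]
force: [0.9, 0.1, -1.4]
gripper_width: 0.147
grip_force: 60.3
```

Emit:
{"name": "send_rows", "arguments": {"deltas": [[[0,0,0.7],[0,0,0],0],[[0,0,0.7],[0,0,0],0],[[0,0,0.6],[0,0,0],0],[[0,0,0],[0,0,0],0],[[0,0,0],[0,0,0],0]]}}

```text
time: 11.63
tcp_pos: [0.4936, -0.1866, 0.122]
tcp_rot: [-180.0, 0.0, 54.4]
force: [-0.1, 0.2, -1.2]
gripper_width: 0.147
grip_force: 60.3
```

Emit:
{"name": "send_rows", "arguments": {"deltas": [[[1.6,-0.8,0],[0,0,0],0],[[0,0,0],[0,0,0],0],[[0,0,0],[0,0,0],0]]}}

```text
time: 11.88
tcp_pos: [0.494, -0.1847, 0.1222]
tcp_rot: [180.0, -0.0, 54.4]
force: [0.3, 0.3, -1.3]
gripper_width: 0.148
grip_force: 60.3
```

Emit:
{"name": "send_rows", "arguments": {"deltas": [[[0,0,0.7],[0,0,0],0],[[0,0,0.7],[0,0,0],0],[[0,0,0.6],[0,0,0],0],[[0,0,0],[0,0,0],0],[[0,0,0],[0,0,0],0]]}}

```text
time: 12.3
tcp_pos: [0.4938, -0.1849, 0.12]
tcp_rot: [-180.0, 0.0, 54.4]
force: [-1.2, -0.6, -0.7]
gripper_width: 0.144
grip_force: 60.3
```

```bash
python3 -c "
from h import *
togo(.494,-.1849)
d=vision.read_camera('side')[1]; c=disk('side',d,(.4945,-.185),.037,.12,.15)"
```

```text
tcp [ 0.4938 -0.1849  0.12  ] rot [-1.800e+02  1.000e-02  5.436e+01] j [ 39.3  16.7 -27.7 109.6   9.3  55.9 -28.3] F [-1.2 -0.6 -0.7] T [-0.01 -0.02 -0.01] w 0.144
tool mm [ 0.1  0.1 -0. ] az None
side 29 c [ 0.4915 -0.1818] r 0.0396
```

Emit:
{"name": "send_rows", "arguments": {"deltas": [[[0,0,0.5],[0,0,0],0],[[0,0,0.5],[0,0,0],0],[[0,0,0],[0,0,0],0],[[0,0,0],[0,0,0],0]]}}

```text
time: 12.68
tcp_pos: [0.494, -0.1849, 0.1192]
tcp_rot: [180.0, 0.0, 54.4]
force: [-0.1, 0.2, -0.3]
gripper_width: 0.146
grip_force: 60.4
```

Emit:
{"name": "send_rows", "arguments": {"deltas": [[[0,0,0.5],[0,0,0],0],[[0,0,0.5],[0,0,0],0],[[0,0,0],[0,0,0],0],[[0,0,0],[0,0,0],0]]}}

```text
time: 13.02
tcp_pos: [0.4941, -0.1849, 0.119]
tcp_rot: [180.0, 0.0, 54.4]
force: [-2.5, 1.5, 5.4]
gripper_width: 0.146
grip_force: 61.3
```

Emit:
{"name": "send_rows", "arguments": {"deltas": [[[0,0,0],[0,0,-3],0],[[0,0,0],[0,0,-3],0],[[0,0,0],[0,0,-3],0],[[0,0,0],[0,0,-3],0],[[0,0,0],[0,0,0],0]]}}

```text
time: 13.43
tcp_pos: [0.4941, -0.1857, 0.1189]
tcp_rot: [179.9, 0.1, 66.4]
force: [-1.4, -0.2, 5.8]
gripper_width: 0.15
grip_force: 61.2
```

```bash
python3 -c "
from h import *
togo(.494,-.1849)"
```

```text
tcp [ 0.4941 -0.1857  0.1189] rot [1.7994e+02 6.0000e-02 6.6400e+01] j [ 41.   17.1 -29.8 109.6  10.2  55.9 -17. ] F [-1.4 -0.2  5.8] T [-0.19  0.37  0.12] w 0.15
tool mm [ 0.7 -0.4 -0. ] az None
```

Emit:
{"name": "send_rows", "arguments": {"deltas": [[[0,0,0],[0,0,-3],0],[[0,0,0],[0,0,-3],0],[[0,0,0],[0,0,-3],0],[[0,0,0],[0,0,-3],0],[[0,0,0],[0,0,0],0]]}}

```text
time: 13.85
tcp_pos: [0.4937, -0.1848, 0.1177]
tcp_rot: [-180.0, -0.0, 78.4]
force: [0.5, -0.1, -0.3]
gripper_width: 0.147
grip_force: 60.3
```

```bash
python3 -c "
from h import *
togo(.494,-.1849)"
```

```text
tcp [ 0.4937 -0.1848  0.1177] rot [-1.7998e+02 -1.0000e-02  7.8370e+01] j [ 42.7  17.4 -31.9 109.6  11.   56.   -5.8] F [ 0.5 -0.1 -0.3] T [ 0.   -0.01  0.04] w 0.147
tool mm [-0.   0.3 -0. ] az None
```

Emit:
{"name": "send_rows", "arguments": {"deltas": [[[0,0,0.5],[0,0,0],0],[[0,0,0.5],[0,0,0],0],[[0,0,0.5],[0,0,0],0],[[0,0,0.5],[0,0,0],0],[[0,0,0],[0,0,0],0],[[0,0,0],[0,0,0],0]]}}

```text
time: 14.35
tcp_pos: [0.4939, -0.1849, 0.116]
tcp_rot: [-180.0, 0.0, 78.4]
force: [0.5, -0.6, -1.1]
gripper_width: 0.146
grip_force: 60.3
```

Below the ledge level even if that contact was on the teeth, so it is probably in the gap. I'll continue down.

Emit:
{"name": "send_rows", "arguments": {"deltas": [[[0,0,0.5],[0,0,0],0],[[0,0,0.5],[0,0,0],0],[[0,0,0.5],[0,0,0],0],[[0,0,0.5],[0,0,0],0],[[0,0,0],[0,0,0],0],[[0,0,0],[0,0,0],0]]}}

```text
time: 14.85
tcp_pos: [0.4939, -0.1849, 0.1141]
tcp_rot: [-180.0, 0.0, 78.4]
force: [0.2, -0.2, -0.6]
gripper_width: 0.147
grip_force: 60.3
```

Emit:
{"name": "send_rows", "arguments": {"deltas": [[[0,0,0.5],[0,0,0],0],[[0,0,0.5],[0,0,0],0],[[0,0,0.5],[0,0,0],0],[[0,0,0],[0,0,0],0],[[0,0,0],[0,0,0],0]]}}

```text
time: 15.27
tcp_pos: [0.4939, -0.1849, 0.1126]
tcp_rot: [180.0, 0.0, 78.4]
force: [0.9, 0.2, -1.8]
gripper_width: 0.148
grip_force: 60.3
```

```bash
python3 -c "
from h import *
togo(.494,-.1849)"
```

```text
tcp [ 0.4939 -0.1849  0.1126] rot [1.800e+02 1.000e-02 7.837e+01] j [ 42.6  17.8 -31.8 109.9  11.3  55.4  -6.1] F [ 0.9  0.2 -1.8] T [-0.02  0.02 -0.01] w 0.148
tool mm [ 0.   0.1 -0. ] az None
```

Emit:
{"name": "send_rows", "arguments": {"deltas": [[[0,0,0.5],[0,0,0],0],[[0,0,0.5],[0,0,0],0],[[0,0,0],[0,0,0],0],[[0,0,0],[0,0,0],0]]}}

```text
time: 15.6
tcp_pos: [0.4941, -0.185, 0.1123]
tcp_rot: [180.0, 0.0, 78.4]
force: [-1.4, 1.1, 5.7]
gripper_width: 0.147
grip_force: 61.2
```

Emit:
{"name": "send_rows", "arguments": {"deltas": [[[0,0,0],[0,0,3],0],[[0,0,0],[0,0,3],0],[[0,0,0],[0,0,3],0],[[0,0,0],[0,0,3],0],[[0,0,0],[0,0,0],0]]}}

```text
time: 16.02
tcp_pos: [0.494, -0.1847, 0.1124]
tcp_rot: [180.0, 0.0, 66.3]
force: [-2.6, 1.2, 5.9]
gripper_width: 0.145
grip_force: 61.1
```

```bash
python3 -c "
from h import *
togo(.494,-.1849)"
```

```text
tcp [ 0.494  -0.1847  0.1124] rot [1.7999e+02 2.0000e-02 6.6290e+01] j [ 40.7  17.5 -29.6 110.   10.5  55.1 -17.4] F [-2.6  1.2  5.9] T [0.19 0.47 0.  ] w 0.145
tool mm [-0.2  0.1  0. ] az None
```

Emit:
{"name": "send_rows", "arguments": {"deltas": [[[0,0,0],[0,0,3],0],[[0,0,0],[0,0,3],0],[[0,0,0.1],[0,0,3],0],[[0,0,0.2],[0,0,3],0],[[0,0,0.2],[0,0,3],0],[[0,0,0.2],[0,0,3],0],[[0,0,0],[0,0,0],0]]}}

```text
time: 16.6
tcp_pos: [0.494, -0.1849, 0.1115]
tcp_rot: [180.0, 0.0, 48.3]
force: [-1.9, 1.6, 5.5]
gripper_width: 0.15
grip_force: 61.1
```

```bash
python3 -c "
from h import *
togo(.494,-.1849)"
```

```text
tcp [ 0.494  -0.1849  0.1115] rot [1.7997e+02 2.0000e-02 4.8320e+01] j [ 38.1  17.2 -26.4 110.1   9.3  54.8 -34.3] F [-1.9  1.6  5.5] T [ 0.01  0.43 -0.05] w 0.15
tool mm [ 0. -0. -0.] az None
```

Emit:
{"name": "send_rows", "arguments": {"deltas": [[[0,0,0.23],[0,0,3],0],[[0,0,0.23],[0,0,3],0],[[0,0,0.23],[0,0,3],0],[[0,0,0.23],[0,0,3],0],[[0,0,0.23],[0,0,3],0],[[0,0,0.23],[0,0,3],0],[[0,0,0.23],[0,0,3],0],[[0,0,0.23],[0,0,3],0],[[0,0,0],[0,0,0],0]]}}

```text
time: 17.35
tcp_pos: [0.4941, -0.1851, 0.1097]
tcp_rot: [180.0, -0.0, 24.3]
force: [-1.6, 0.2, 5.6]
gripper_width: 0.148
grip_force: 61.1
```

```bash
python3 -c "
from h import *
togo(.494,-.1849)"
```

```text
tcp [ 0.4941 -0.1851  0.1097] rot [179.95  -0.    24.35] j [ 34.6  16.9 -22.2 110.2   7.8  54.3 -56.9] F [-1.6  0.2  5.6] T [ 0.02  0.49 -0.08] w 0.148
tool mm [-0.  -0.2 -0. ] az None
```

Emit:
{"name": "send_rows", "arguments": {"deltas": [[[0,0,0.23],[0,0,3],0],[[0,0,0.23],[0,0,3],0],[[0,0,0.23],[0,0,3],0],[[0,0,0.23],[0,0,3],0],[[0,0,0.23],[0,0,3],0],[[0,0,0.23],[0,0,3],0],[[0,0,0],[0,0,0],0]]}}

```text
time: 17.93
tcp_pos: [0.494, -0.1851, 0.1083]
tcp_rot: [180.0, -0.0, 6.3]
force: [-2.2, -0.1, 5.9]
gripper_width: 0.147
grip_force: 61.1
```

```bash
python3 -c "
from h import *
togo(.494,-.1849)"
```

```text
tcp [ 0.494  -0.1851  0.1083] rot [ 1.7996e+02 -1.0000e-02  6.3400e+00] j [ 32.   16.7 -19.1 110.4   6.7  54.  -73.9] F [-2.2 -0.1  5.9] T [-0.04  0.49 -0.07] w 0.147
tool mm [ 0.  -0.2 -0. ] az None
```

Now in small steps with torque watching.

Emit:
{"name": "send_rows", "arguments": {"deltas": [[[0,0,0.15],[0,0,2],0],[[0,0,0.15],[0,0,2],0],[[0,0,0],[0,0,0],0]]}}

```text
time: 18.18
tcp_pos: [0.4941, -0.1851, 0.1082]
tcp_rot: [179.9, -0.0, 2.4]
force: [-3.3, 0.8, 6.0]
gripper_width: 0.144
grip_force: 61.3
```

```bash
python3 -c "
from h import *
togo(.494,-.1849)"
```

```text
tcp [ 0.4941 -0.1851  0.1082] rot [ 1.7995e+02 -2.0000e-02  2.4100e+00] j [ 31.5  16.6 -18.4 110.4   6.5  53.9 -77.7] F [-3.3  0.8  6. ] T [-0.09  0.57  0.06] w 0.144
tool mm [-0.1 -0.2 -0. ] az None
```

Emit:
{"name": "send_rows", "arguments": {"deltas": [[[0,0,0.1],[0,0,2],0],[[0,0,0.1],[0,0,2],0],[[0,0,0],[0,0,0],0]]}}

```text
time: 18.43
tcp_pos: [0.4942, -0.185, 0.1081]
tcp_rot: [179.9, -0.0, -1.6]
force: [-2.5, 1.2, 7.5]
gripper_width: 0.149
grip_force: 61.4
```

```bash
python3 -c "
from h import *
togo(.494,-.1849)"
```

```text
tcp [ 0.4942 -0.185   0.1081] rot [ 1.7995e+02 -2.0000e-02 -1.5800e+00] j [ 30.9  16.6 -17.8 110.4   6.3  53.9 -81.5] F [-2.5  1.2  7.5] T [0.01 0.65 0.01] w 0.149
tool mm [-0.2 -0.1 -0. ] az None
```

Emit:
{"name": "send_rows", "arguments": {"deltas": [[[0,0,0],[0,0,2],0],[[0,0,0],[0,0,2],0],[[0,0,0],[0,0,0],0]]}}

```text
time: 18.68
tcp_pos: [0.4941, -0.1852, 0.1081]
tcp_rot: [179.9, -0.0, -5.6]
force: [-3.1, 0.1, 6.6]
gripper_width: 0.147
grip_force: 61.4
```

```bash
python3 -c "
from h import *
togo(.494,-.1849)"
```

```text
tcp [ 0.4941 -0.1852  0.1081] rot [ 1.7994e+02 -3.0000e-02 -5.5800e+00] j [ 30.3  16.6 -17.1 110.4   6.   53.8 -85.2] F [-3.1  0.1  6.6] T [-0.1   0.68 -0.01] w 0.147
tool mm [-0.2 -0.2 -0. ] az None
```

Emit:
{"name": "send_rows", "arguments": {"deltas": [[[0,0,0],[0,0,2],0],[[0,0,0],[0,0,1],0],[[0,0,0],[0,0,0],0]]}}

```text
time: 18.93
tcp_pos: [0.4941, -0.1852, 0.1081]
tcp_rot: [179.9, -0.0, -8.5]
force: [-1.9, 0.4, 6.8]
gripper_width: 0.148
grip_force: 61.4
```

```bash
python3 -c "
from h import *
togo(.494,-.1849)"
```

```text
tcp [ 0.4941 -0.1852  0.1081] rot [ 1.7992e+02 -2.0000e-02 -8.4900e+00] j [ 29.9  16.5 -16.6 110.5   5.9  53.8 -88. ] F [-1.9  0.4  6.8] T [-0.07  0.64  0.27] w 0.148
tool mm [-0.1 -0.3 -0. ] az None
```

Flange is home: it has dropped 10.9 mm from the ledge (11 expected), z is constant and torque is rising. I'll release and retreat.

Emit:
{"name": "send_rows", "arguments": {"deltas": [[[0,0,-0.8],[0,0,0],0],[[0,0,0],[0,0,0],1],[[0,0,0],[0,0,0],1],[[0,0,0],[0,0,0],1],[[0,0,0],[0,0,0],1],[[0,0,0],[0,0,0],1],[[0,0,0],[0,0,0],1],[[0,0,0],[0,0,0],1]]}}

```text
time: 19.6
tcp_pos: [0.4939, -0.1849, 0.108]
tcp_rot: [180.0, -0.0, -8.6]
force: [0.7, -0.2, 0.4]
gripper_width: 1.001
grip_force: 0.0
```

Emit:
{"name": "send_rows", "arguments": {"deltas": [[[0,0,-5],[0,0,0],1],[[0,0,-10],[0,0,0],1],[[0,0,-20],[0,0,0],1],[[0,0,-25],[0,0,0],1],[[0,0,-20],[0,0,0],1],[[0,0,-10],[0,0,0],1],[[0,0,0],[0,0,0],1],[[0,0,0],[0,0,0],1]]}}

```text
time: 20.27
tcp_pos: [0.4939, -0.1849, 0.1982]
tcp_rot: [180.0, -0.0, -8.6]
force: [-0.9, -0.0, -0.1]
gripper_width: 0.997
grip_force: 0.0
```

```bash
python3 -c "
from h import *
togo(.494,-.1849)
im,d=vision.read_camera('side'); cv2.imwrite('pics/s6.png',cv2.resize(im[130:300,270:450],(720,600)[:2]))
p=near('side',d,(.494,-.185),.034,.11,.2)
print(disk('side',d,(.494,-.185),.037,.122,.128)); print(np.histogram(p[:,2],np.arange(.11,.2,.005)))
"
```

```text
tcp [ 0.4939 -0.1849  0.1982] rot [ 1.7998e+02 -4.0000e-02 -8.6300e+00] j [ 30.7  11.1 -17.  104.8   3.6  64.6 -86.1] F [-0.9 -0.  -0.1] T [0.01 0.   0.02] w 0.997
tool mm [ 0. -0.  0.] az None
side 29 c [ 0.4928 -0.1851] r 0.0382
[ 0.49284679 -0.1851412 ]
(array([  0,   3,  97, 202,  37,  24,  34,  28,  86,  28,   0,   0,   0,
         0,   0,   0,   0]), array([0.11 , 0.115, 0.12 , 0.125, 0.13 , 0.135, 0.14 , 0.145, 0.15 ,
       0.155, 0.16 , 0.165, 0.17 , 0.175, 0.18 , 0.185, 0.19 , 0.195]))
```

View pics/s6.png

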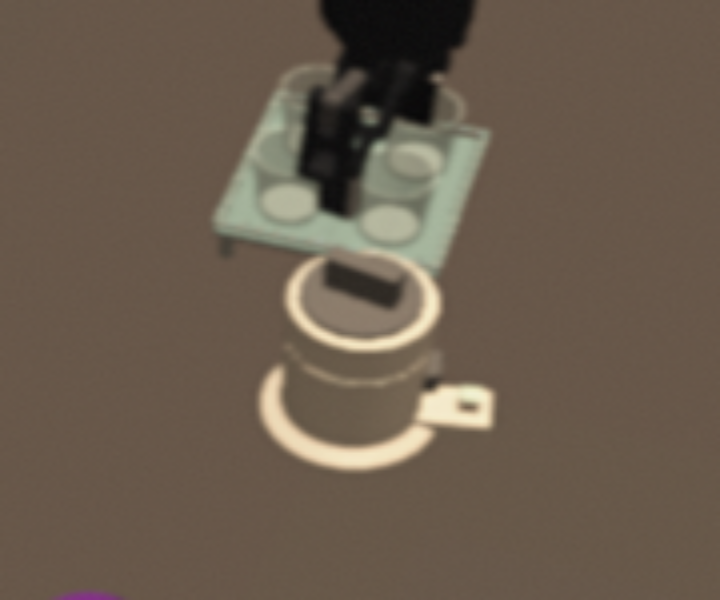

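The plug's grey flange sits level and centred on the white rim at about (362,295) in the crop. The gripper is clear of it, the cups stand upright on the rack, and the flange top measures about 0.125 m as it should.

```bash
python3 -c "
from h import *
print(workorder.hand_in())"
```

```text
the job is handed in; nothing more can be done
None
```

The plug is screwed fully home in the dispenser, released and handed in at about 20 s; contact stayed light throughout, with no jam. The hand-in returned no verdict.

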